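Draw out the tier tray and stack it on the posts of the watch case

ROBOT

A 7-joint arm with a two-finger parallel gripper is mounted at the origin on the work surface. World frame = base frame: x ahead of the robot, y to its left, z up, the work surface at z = 0. Lengths are in m, angles in rad, forces in N, time in s.
With the tool pointing down it reaches from about 0.35 to 0.9 m from the base axis. Payload 8.1 kg.
Tool frame: the origin (TCP) lies on the centre line of the jaws, within the pads' length; the fingertips stand 19 mm ahead of it and the grasp point (between the pads) is the TCP (arm.tip_reach is the distance from the TCP to the fingertips, in m); z points along the fingers, y is the line along which they close (so a half turn about z gives the same grasp; the last joint's range is limited). The gripper opens to 92 mm and grips with 3 to 60 N. Pads are 19 mm wide; open, the fingers measure 130 mm over their backs; the gripper's body (75 mm by 190 mm) begins 47 mm behind the grasp point.
Start: joints at [-1.318, 0.434, 0.025, 1.573, -0.012, 1.134, -0.075], TCP at [0.218, 0.586, 0.246] pointing down, gripper open.
Joint ranges: [-2.62, 2.62], [-0.44, 2.09], [-1.27, 1.32], [0.08, 2.57], [-1.32, 4.46], [0.12, 2], [-2.74, 2.74]. Speed limits (rad/s): [2.22, 2.22, 3.01, 3.01, 3.14, 3.14, 3.14].

INTERFACE

Orientations are given as a rotation vector (axis times angle).
In Python, from cell import arm gives the robot as it stands.
- The arm moves only by the tool arm_command, never from a script. Its argument "targets" is a list that holds one entry, the list of rows, each a list of 6 numbers: the shift along the tool's x, y, z in m, then the turn, a rotation vector about the tool's x, y, z in rad. A call has 1 to 10 rows; each row shifts and turns the commanded pose from where the row before left it, along the tool's axes as they then stand; what a row does not reach is not made up. A row lasts 1/8 s, in which the tool goes at most 62.5 mm and 10.7 degrees, less where a joint would pass 70% of its speed; a pose out of reach is approached as far as the arm can. A call with a gripper value outside its range is refused whole. "jaw" is the finger opening in m, from 0 to 0.0918, set as the call begins (left out, the last holds). The fingers move at their own pace and stop on an object; "newtons" is the grip in N (left out, the last holds). Time passes only in rows, so rows that do not move let the fingers close. It gives the time, the measured TCP pose, the force, the opening and the grip force at its end, in the units of the state.
- arm.observe(): the state, without advancing time (a new reading comes with each control period).
- arm.get_image(name): name is "scene" or "top" or "wrist"; returns a dict with "pixels" (480x640x3 uint8, red, green, blue), "z_map" (480x640 float32, m along the optical axis (not along the pixel's ray), 0 where there is no reading), "fx", "fy", "cx", "cy" (pixels), "xyz" and "rotation" of the camera in the world; the wrist camera has in their place "T_tool_cam" (4x4, takes a point from camera to tool coordinates, whose origin is the TCP and whose axes are the flange's). Camera axes: x right, y down, z forward; pixel columns grow to the right and rows downward; lengths in m; the calibration is good to about 2 mm. A picture is of the moment at which its call begins: read the wrist's pose just before it.
- arm.sign_off(): hands the job in; it is judged then, once.
The state is a dict: "clock": time; "joints": joint angles; "dq": joint speeds; "joint_efforts": joint torques, N m; "position": TCP position; "ee_rot": TCP orientation; "force": force on the tool from outside, world axes, zero at the start; "ft_torque": the same for the moment, N m; "width": opening from 0.0 (shut) to 1.0 (fully open); "gripper_force": force on a finger pad.
Only numpy, scipy, OpenCV 4.12 (cv2) and the standard library are available. Lean on these libraries where they do the work, as an engineer would, in place of code of your own. Each camera call takes 0.05 s, during which the arm holds its last target. There are 200 camera calls.

TASK

Draw the wooden tray out from under the white riser by its front rim, set it down flat on the open shelf wholly clear of the riser and let go of it. Then take it again by the upright grip in its middle and stack it in the open smoked glass watch case so that all four corner holes drop over their posts and the tray sits fully home on the shoulders; lower it in the hand all the way, let go only when it is seated, and leave the other things on the shelf where they are.

Things in the scene. Friction and masses are not known exactly. Their poses are not given: they have to be found in the camera images.
- tray_mid (a point): Loose plain wood tier tray, 0.25-0.42 kg, flat on the shelf: 200 mm long (x), 120 wide (y), floor 8 thick, rim all round 8 thick and 26 high. Four round through holes of 10.4 mm in the floor at x = +-82, y = +-42 mm. Same seen from either end: fits the case both ways round. This point: the tray's centre, 25 mm above its underside, axes along the tray's.
- tray_rim (a point): Middle of the tray's -x rim (8 mm thick), 18 mm above the tray's underside, 96 mm from tray_mid. At first this end sticks out about 70 mm from under the riser towards the robot; the rest of the tray, its middle grip too, is under the board.
- tray_grip (a point): Place to hold the tray's upright middle grip: a solid wall 12 mm thick (tray x), 90 mm long (tray y), rising from the tray's floor to 50 mm above its underside. This point lies in the middle of it, 36 mm above the underside. Covered by the riser at first; the tray cannot be lifted until its far end too is clear of the board, some 130 mm out.
- case: Fixed smoked glass watch case, open on top: outside 226 mm long (x), 146 wide (y), 60 high; inside 218 x 138, leaving no room for a finger outside the tray's rim. Origin: centre of its underside, at shelf level.
- case_seat (a point): Centre of the seat in the case, 30 mm above the case's origin, axes alike. At x = +-82, y = +-42 mm stand four steel posts: 16 mm thick up to shoulders at this height, above that a pin 8 mm thick and 40 mm long, its last 2.5 mm tapered to 4 mm. Seated, the tray's underside lies on the shoulders, tray_mid 25 mm straight above this point, long sides parallel.
- riser: The fixed white bridge-shaped riser: board 170 x 184 mm, its underside 56 mm and its top 64 mm above the shelf, on two 12 mm side panels (160 mm clear between), open front and back. Origin on the shelf below the middle of the board's front edge; +x runs from there under the board, so -x is the way the tray comes out.
- cup: White silicone cufflink cup, 60 mm across, 50 mm high, loose bystander; origin at its underside's centre.
- ring_tray: Round white ceramic ring tray, 84 mm across, 16 mm high, loose bystander; origin at its underside's centre.
- watch_stand: Stainless steel watch stand with a cross bar, base 76 mm across, bar 80 mm long, 115 mm high, loose bystander; origin at its underside's centre.
- sunglasses_stand: Black plastic stand with sunglasses on it, base 70 x 90 mm, 150 mm high, loose bystander; origin at its underside's centre.

How it is judged:
By the outcome, as a careful person would: the job done as asked, in the order asked, and still so for the second after the job is handed in, with the robot touching nothing.
It also fails if it takes over 54 s, if anything falls off the work surface, if the arm or the gripper's body presses on something with over 40 N, if the wrist force passes 120 N, or if a joint passes its speed limit or range.

## Working session

There is one attempt and no reset: what is moved stays moved. The work goes in short steps, Python scripts to look and compute and a tool call to move; the robot and the scene stay as the last step left them, time stands still between calls to the robot, and variables do not carry over. Pictures are saved under pics/ and viewed, at most 10 in all, crops included, and the job is handed in when it is done.

Besides the shell and the picture viewer there is one more tool, called after "Call:" as name(argument=value, ...), one argument or row to a line, values as JSON. arm_command: Moves the arm, as the interface text tells. Its arguments: {"type":"object","properties":{"targets":{"type":"array","items":{"type":"array","items":{"type":"array","items":{"type":"number"}}}},"jaw":{"type":"number"},"newtons":{"type":"number"}},"required":["targets"]}

```bash
ls; mkdir -p pics; python3 - <<'E'
from cell import arm
import cv2,numpy as np,pickle
s=arm.observe();print({k:np.round(v,3).tolist() for k,v in s.items()})
d={}
for n in("scene","top"):
    g=arm.get_image(n);d[n]=g
    print(n,g["fx"],g["cx"],g["cy"],np.round(g["xyz"],3),np.round(g["rotation"],3).tolist())
    cv2.imwrite(f"pics/{n}0.png",g["pixels"][:,:,::-1])
pickle.dump(d,open("d0.pkl","wb"))
E
```

```text
pics
{'clock': 0.0, 'joints': [-1.318, 0.435, 0.025, 1.574, -0.012, 1.134, -0.075], 'dq': [0.001, -0.001, -0.001, 0.001, -0.001, 0.001, -0.0], 'joint_efforts': [-0.0, -66.785, 0.985, -31.448, -0.061, 0.043, 0.0], 'position': [0.218, 0.585, 0.245], 'ee_rot': [-0.556, -3.092, 0.002], 'force': [0.689, -0.162, -0.756], 'ft_torque': [-0.018, 0.027, 0.035], 'gripper_force': 0.0, 'width': 0.998}
scene 603.0706937578906 322.86383458052495 229.39744386896965 [ 1.487 -0.586  0.982] [-2.053, -1.113, 0.523]
top 555.2672598412211 317.8931970514437 243.4412745992914 [4.150e-01 1.000e-03 1.538e+00] [-2.145, 2.18, -0.142]
```

View pics/scene0.png

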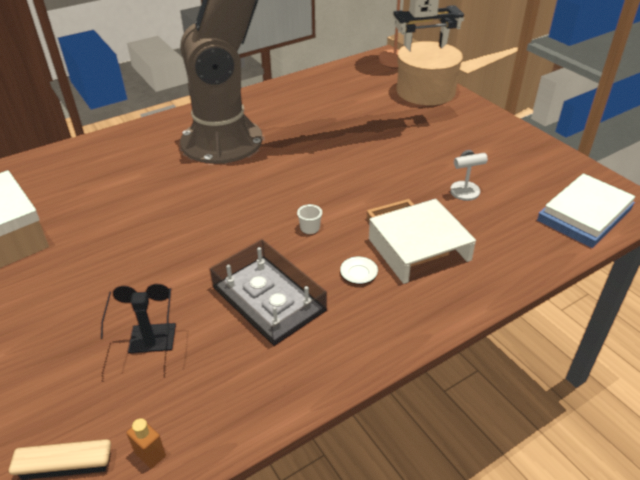

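View pics/top0.png

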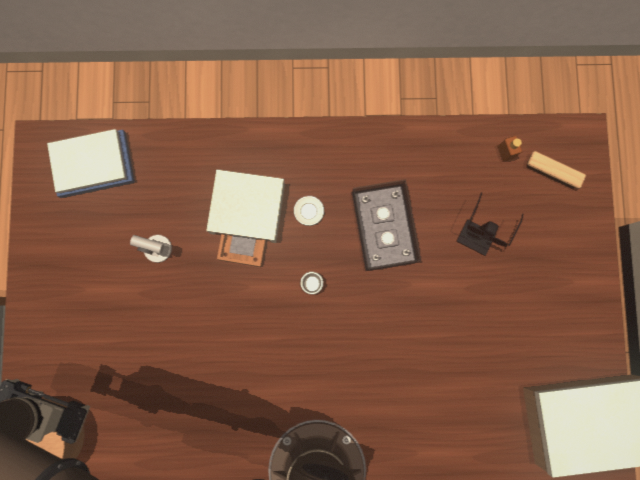

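The scene and top views show the riser at about (245,205) in the top image, with the tray's front at (242,250). The case is at (385,227) with four posts. The cup is at (312,284), the ring tray at (309,210), the watch stand at (155,247) and the sunglasses at (483,235).

```bash
cat > h.py <<'E'
import numpy as np,cv2
from scipy.spatial.transform import Rotation as R
def pose(g,s=None):
    "camera rotation matrix and origin in the world"
    if "xyz" in g:
        r=np.asarray(g["rotation"]);return (R.from_rotvec(r).as_matrix() if r.size==3 else r),np.asarray(g["xyz"])
    T=np.eye(4);T[:3,:3]=R.from_rotvec(s["ee_rot"]).as_matrix();T[:3,3]=s["position"]
    T=T@np.asarray(g["T_tool_cam"]);return T[:3,:3],T[:3,3]
def cloud(g,s=None):
    M,o=pose(g,s);z=g["z_map"];v,u=np.mgrid[:480,:640]
    P=np.stack([(u-g["cx"])/g["fx"]*z,(v-g["cy"])/g["fy"]*z,z],-1)
    return P@M.T+o
def ray(g,uv,h,s=None):
    "pixels -> world points on the plane z=h"
    M,o=pose(g,s);uv=np.atleast_2d(uv).astype(float)
    d=np.c_[(uv[:,0]-g["cx"])/g["fx"],(uv[:,1]-g["cy"])/g["fy"],np.ones(len(uv))]@M.T
    return o+d*((h-o[2])/d[:,2])[:,None]
def proj(g,P,s=None):
    M,o=pose(g,s);q=(np.atleast_2d(P)-o)@M
    return np.c_[q[:,0]/q[:,2]*g["fx"]+g["cx"],q[:,1]/q[:,2]*g["fy"]+g["cy"]]
def big(m):
    c,_=cv2.findContours(m.astype(np.uint8),cv2.RETR_EXTERNAL,cv2.CHAIN_APPROX_NONE)
    return max(c,key=cv2.contourArea)[:,0]
E
python3 - <<'E'
from h import *;import pickle
g=pickle.load(open("d0.pkl","rb"))["top"]
C=cloud(g);I=g["pixels"].astype(int)
print("table z",np.round([C[300,200,2],C[330,450,2]],4),"riser",C[205,245,2])
def rect(m,box,h,name):
    k=np.zeros((480,640),bool);a,b,c,d=box;k[b:d,a:c]=1
    c=big(m&k);p=ray(g,c,h)[:,:2].astype(np.float32)
    (x,y),sz,an=cv2.minAreaRect(p);print(name,np.round([x,y,*sz],4),round(an,2));return p
rect((I.min(2)>150),(195,160,297,250),.064,"riser")
hsv=cv2.cvtColor(g["pixels"],cv2.COLOR_RGB2HSV).astype(int)
print("tray rim px",hsv[262,240],"table",hsv[300,200],"case",I[200,362],I[230,385])
rect((I[...,0]-I[...,2]>85),(205,228,280,275),.026,"tray")
rect(I.max(2)<75,(345,175,425,280),.06,"case")
rect(I.min(2)>120,(290,190,330,230),.016,"ring")
rect(I.min(2)>100,(295,265,330,300),.05,"cup")
big_=cv2.resize(g["pixels"][160:300,190:440],None,fx=3.2,fy=3.2,interpolation=cv2.INTER_CUBIC)
cv2.imwrite("pics/crop.png",big_[:,:,::-1])
E
```

```text
table z [0.002  0.0008] riser 0.06246923352847622
riser [0.7051 0.1809 0.1841 0.1688] 81.24
tray rim px [ 12 143 195] table [  9 149 130] case [156 143 128] [129 116 109]
tray [0.5864 0.1987 0.121  0.0715] 80.83
case [ 0.6423 -0.1962  0.2236  0.1477] 8.58
ring [0.6957 0.0102 0.0807 0.079 ] 89.16
cup [0.4937 0.006  0.0589 0.0588] 89.01
```

View pics/crop.png

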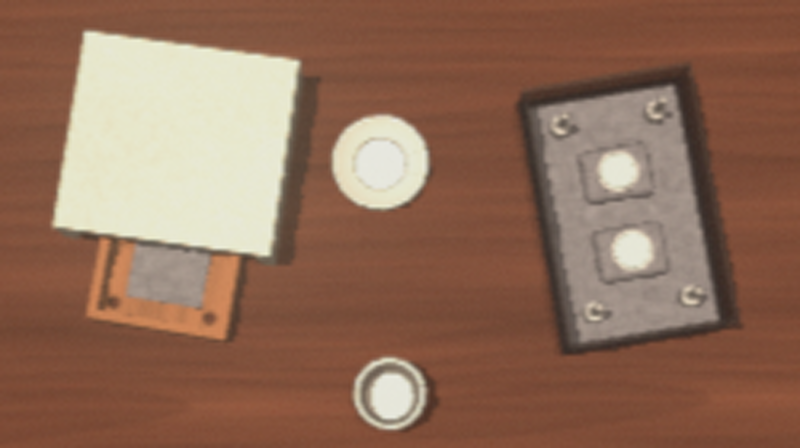

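The crop shows the tray end with its two front holes and grey felt, the riser edge, and the case with four posts and two cushions. The tray yaw is about −9° and the case yaw about +8.6°.

```bash
cat > plan.py <<'E'
# usage: plan.py x y z yaw_deg(of tool y, mod 180) [speed m/row]: rows that take the tool, pointing down, there
import sys;from h import *;from cell import arm
def rows(s,p,yaw,step=.045,turn=.15):
    A=R.from_rotvec(s["ee_rot"]);a=np.radians(yaw)
    best=None
    for t in(a,a+np.pi):
        y=np.array([np.cos(t),np.sin(t),0]);z=np.array([0,0,-1.]);x=np.cross(y,z)
        B=R.from_matrix(np.c_[x,y,z]);w=(A.inv()*B).as_rotvec()
        if best is None or np.linalg.norm(w)<np.linalg.norm(best):best=w
    d=np.asarray(p)-s["position"];n=int(np.ceil(max(np.linalg.norm(d)/step,np.linalg.norm(best)/turn,1)))
    for i in range(n):
        Q=A*R.from_rotvec(best*i/n);print(np.r_[np.round(Q.inv().apply(d/n),4),np.round(best/n,4)].tolist(),end=",\n")
if __name__=="__main__":
    v=list(map(float,sys.argv[1:]));s=arm.observe();rows(s,v[:3],v[3],*v[4:])
E
python3 plan.py .53 .208 .17 -9 .055 .16; python3 -c "
from cell import arm
g=arm.get_image('wrist');import numpy as np;print(np.round(g['T_tool_cam'],3),g['fx'])"
```

```text
[-0.0424, -0.0245, 0.0075, -0.0001, 0.0001, 0.1372],
[-0.0454, -0.0185, 0.0075, -0.0001, 0.0001, 0.1372],
[-0.0475, -0.0121, 0.0075, -0.0001, 0.0001, 0.1372],
[-0.0487, -0.0055, 0.0075, -0.0001, 0.0001, 0.1372],
[-0.049, 0.0012, 0.0075, -0.0001, 0.0001, 0.1372],
[-0.0483, 0.0079, 0.0075, -0.0001, 0.0001, 0.1372],
[-0.0468, 0.0145, 0.0075, -0.0001, 0.0001, 0.1372],
[-0.0444, 0.0207, 0.0075, -0.0001, 0.0001, 0.1372],
[-0.0411, 0.0266, 0.0075, -0.0001, 0.0001, 0.1372],
[-0.0371, 0.032, 0.0075, -0.0001, 0.0001, 0.1372],
[[ 0.001 -0.952 -0.307  0.084]
 [ 1.     0.001 -0.     0.   ]
 [ 0.001 -0.307  0.952 -0.139]
 [ 0.     0.     0.     1.   ]] 398.08692482516506
```

Call:
arm_command(
  targets=[
    [[-0.0424,-0.0245,0.0075,0,0,0.137],[-0.0454,-0.0185,0.0075,0,0,0.137],[-0.0475,-0.0121,0.0075,0,0,0.137],[-0.0487,-0.0055,0.0075,0,0,0.137],[-0.049,0.0012,0.0075,0,0,0.137],[-0.0483,0.0079,0.0075,0,0,0.137],[-0.0468,0.0145,0.0075,0,0,0.137],[-0.0444,0.0207,0.0075,0,0,0.137],[-0.0411,0.0266,0.0075,0,0,0.137],[-0.0371,0.032,0.0075,0,0,0.137]],
  ],
  jaw=0.04,
)

```text
clock: 1.4
position: [0.5311, 0.2075, 0.1704]
ee_rot: [-2.391, -2.038, -0.0]
force: [-0.3, 1.6, -0.3]
width: 0.436
gripper_force: 0.0
```

```bash
python3 - <<'E'
from h import *;from cell import arm;import pickle
s=arm.observe();g=arm.get_image("wrist");pickle.dump((s,g),open("w1.pkl","wb"))
print(np.round(s["position"],4),np.round(s["ee_rot"],3),s["clock"],s["width"],np.round(s["joints"],2))
cv2.imwrite("pics/w1.png",g["pixels"][:,:,::-1])
M=R.from_rotvec(s["ee_rot"]).as_matrix();print(np.round(M,3))
E
```

```text
[0.5311 0.2075 0.1704] [-2.391 -2.038 -0.   ] 1.4 0.43579217444037444 [-0.78  0.44  0.44  1.83 -0.23  0.92 -0.4 ]
[[ 0.159  0.987 -0.   ]
 [ 0.987 -0.159  0.   ]
 [ 0.    -0.    -1.   ]]
```

View pics/w1.png

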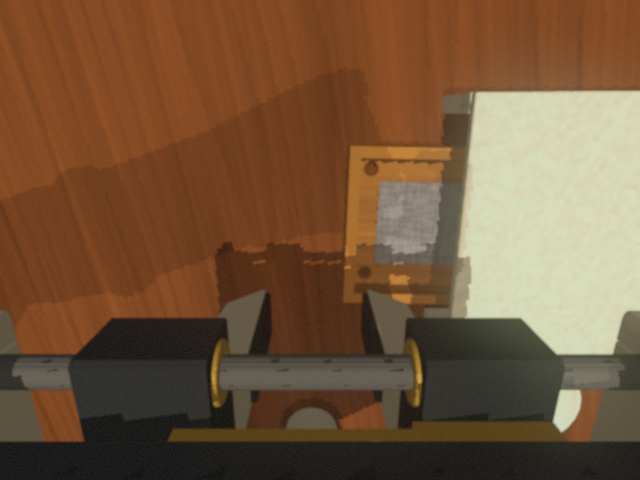

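The wrist view shows the tray's front rim from (350,147) to (345,302), with the holes at (371,169) and (365,271) and the riser board from about x=470.

```bash
python3 - <<'E'
from h import *;import pickle
s,g=pickle.load(open("w1.pkl","rb"))
hsv=cv2.cvtColor(g["pixels"],cv2.COLOR_RGB2HSV).astype(int);print(hsv[225,352],hsv[225,300],hsv[155,400])
m=(hsv[...,0]>11)&(hsv[...,2]>110)&(hsv[...,1]>120);k=np.zeros_like(m);k[135:310,335:450]=1
c=big(cv2.morphologyEx((m&k).astype(np.uint8),cv2.MORPH_OPEN,np.ones((3,3))));print(c.min(0),c.max(0))
# outer front edge: leftmost contour pixel per row
L=np.array([[c[c[:,1]==v,0].min()-.5,v] for v in range(165,290,3) if (c[:,1]==v).any()])
P=ray(g,L,.026,s);vx,vy,x0,y0=cv2.fitLine(P[:,:2].astype(np.float32),cv2.DIST_HUBER,0,.01,.01).ravel()
print("edge dir deg",np.degrees(np.arctan2(vy,vx)),"through",x0,y0)
print("corners",ray(g,[[350,147],[345,302]],.026,s)[:,:2].round(4).tolist(),"holes",ray(g,[[371,169],[365,271]],.008,s)[:,:2].round(4).tolist())
C=cloud(g,s);print("z rim",C[225,353,2],"board",C[200,520,2],"felt",C[215,410,2])
print("board edge",ray(g,[[473,120],[463,290]],.064,s)[:,:2].round(4).tolist())
E
```

```text
[ 16 183 166] [ 12 201 114] [ 16 172 191]
[344 135] [449 301]
edge dir deg 80.276054 through 0.5545733 0.21394405
corners [[0.5642, 0.2642], [0.5446, 0.1467]] holes [[0.5789, 0.2441], [0.5645, 0.1627]]
z rim 0.026058329526613744 board 0.06482489788325127 felt 0.007956486171790511
board edge [[0.6354, 0.2717], [0.6246, 0.1622]]
```

```bash
python3 plan.py .558 .205 .10 -9.8 .035
```

```text
[0.0029, 0.0072, 0.0234, 0.0011, 0.0012, -0.0008],
[0.0029, 0.0072, 0.0233, 0.0011, 0.0012, -0.0008],
[0.0029, 0.0073, 0.0233, 0.0011, 0.0012, -0.0008],
```

Call:
arm_command(
  targets=[
    [[0.003,0.0072,0.0234,0,0,0],[0.003,0.0072,0.0234,0,0,0],[0.003,0.0072,0.0234,0,0,0],[0,0,0.02,0,0,0],[0,0,0.02,0,0,0],[0,0,0.015,0,0,0],[0,0,0.012,0,0,0],[0,0,0,0,0,0]],
  ],
)

```text
clock: 2.45
position: [0.5526, 0.2141, 0.0329]
ee_rot: [-2.386, -2.043, 0.002]
force: [-0.7, -0.1, 0.1]
width: 0.434
gripper_force: 0.0
```

```bash
python3 - <<'E'
from cell import arm;import numpy as np
for i in range(3):
    s=arm.observe();print(s["clock"],np.round(s["position"],4),np.round(s["ee_rot"],4),np.round(s["joints"],4))
E
python3 plan.py .558 .205 .03 -9.8 .035
```

```text
2.45 [0.5526 0.2141 0.0329] [-2.3864e+00 -2.0427e+00  2.0000e-03] [-0.6967  0.6521  0.3455  1.8735 -0.3354  0.6742 -0.3069]
2.45 [0.5526 0.2141 0.0329] [-2.3864e+00 -2.0427e+00  2.0000e-03] [-0.6967  0.6521  0.3455  1.8735 -0.3354  0.6742 -0.3069]
2.45 [0.5526 0.2141 0.0329] [-2.3864e+00 -2.0427e+00  2.0000e-03] [-0.6967  0.6521  0.3455  1.8735 -0.3354  0.6742 -0.3069]
[-0.0081, 0.0067, 0.0029, -0.0011, 0.0007, 0.0161],
```

Call:
arm_command(
  targets=[
    [[-0.004,0.0034,0.0015,0,0,0.008],[-0.004,0.0034,0.0015,0,0,0.008],[0,0,0,0,0,0],[0,0,0,0,0,0]],
  ],
)

```text
clock: 2.95
position: [0.5587, 0.2053, 0.0307]
ee_rot: [-2.403, -2.023, -0.001]
force: [-0.1, 0.3, -0.9]
width: 0.434
gripper_force: 0.0
```

```bash
python3 - <<'E'
from h import *;from cell import arm;import pickle
s=arm.observe();g=arm.get_image("wrist")
M=R.from_rotvec(s["ee_rot"]).as_matrix();print(np.round(M,3),s["position"])
cv2.imwrite("pics/w2.png",g["pixels"][:,:,::-1])
E
```

```text
[[ 0.17   0.985  0.   ]
 [ 0.985 -0.17   0.   ]
 [ 0.     0.    -1.   ]] [0.55866561 0.20531552 0.03073494]
```

View pics/w2.png

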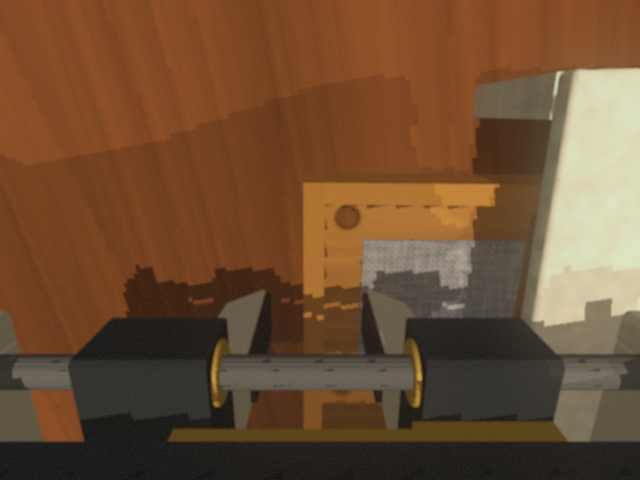

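The rim runs straight down the picture at x=303–325, centred between the finger pads at 270 and 362. I'll close on it.

Call:
arm_command(
  targets=[
    [[0,0,0,0,0,0],[0,0,0,0,0,0],[0,0,0,0,0,0],[0,0,0,0,0,0],[0,0,0,0,0,0]],
  ],
  jaw=0.0,
  newtons=30,
)

```text
clock: 3.62
position: [0.5584, 0.2053, 0.0305]
ee_rot: [-2.403, -2.023, 0.0]
force: [-0.5, -0.2, 1.0]
width: 0.086
gripper_force: 30.0
```

Call:
arm_command(
  targets=[
    [[0,-0.008,0,0,0,0],[0,-0.018,0,0,0,0],[0,-0.02,0,0,0,0],[0,-0.02,0,0,0,0],[0,-0.02,0,0,0,0],[0,-0.02,0,0,0,0],[0,-0.02,0,0,0,0],[0,-0.02,0,0,0,0],[0,-0.012,0,0,0,0],[0,-0.006,0,0,0,0]],
  ],
)

```text
clock: 4.88
position: [0.3964, 0.2334, 0.0306]
ee_rot: [-2.402, -2.024, -0.0]
force: [2.0, 0.3, -1.8]
width: 0.085
gripper_force: 30.0
```

Call:
arm_command(
  targets=[
    [[0,0,0,0,0,0],[0,0,0,0,0,0],[0,0,0,0,0,0]],
  ],
)

```text
clock: 5.25
position: [0.3973, 0.2331, 0.0305]
ee_rot: [2.403, 2.023, 0.0]
force: [-0.2, 0.8, -2.2]
width: 0.085
gripper_force: 30.0
```

```bash
python3 - <<'E'
from h import *;from cell import arm
s=arm.observe();g=arm.get_image("wrist");print(s["force"],s["position"],s["width"],np.round(s["joints"],2))
C=cloud(g,s);m=(C[...,2]>.005)&(C[...,2]<.02)
T=cv2.cvtColor(arm.get_image("top")["pixels"],cv2.COLOR_RGB2BGR)
cv2.imwrite("pics/b3.png",np.hstack([cv2.resize(g["pixels"][:,:,::-1],(400,300)),cv2.resize(T[150:330,180:420],(400,300))]))
E
```

```text
[-0.18672302  0.78265028 -2.2244885 ] [0.39725818 0.23306746 0.03048165] 0.08455394490765712 [-0.9   0.51  0.34  2.2  -0.36  0.48 -0.45]
```

View pics/b3.png

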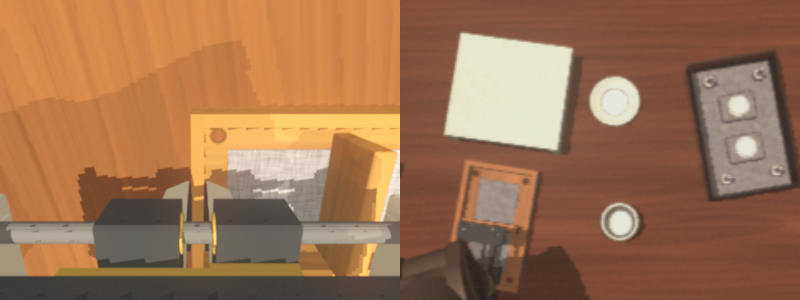

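The tray is fully out with clear shelf between it and the riser, and the other objects haven't moved. I'll release it, rise, and go over the grip.

Call:
arm_command(
  targets=[
    [[0,0,0,0,0,0],[0,0,0,0,0,0],[0,0,0,0,0,0],[0,0,-0.03,0,0,0],[0,0,-0.04,0,0,0],[0,0.03,-0.03,0,0,0],[0,0.04,0,0,0,0],[0,0.026,0,0,0,0],[0,0,0,0,0,0],[0,0,0,0,0,0]],
  ],
  jaw=0.04,
)

```text
clock: 6.6
position: [0.4907, 0.2168, 0.1302]
ee_rot: [-2.403, -2.023, 0.002]
force: [-0.5, 1.1, -0.0]
width: 0.436
gripper_force: 0.0
```

Call:
arm_command(
  targets=[
    [[0,0,0,0,0,0],[0,0,0,0,0,0]],
  ],
)

```text
clock: 6.85
position: [0.4909, 0.2172, 0.1306]
ee_rot: [-2.402, -2.024, 0.0]
force: [0.5, 0.3, -0.0]
width: 0.437
gripper_force: 0.0
```

```bash
python3 - <<'E'
from h import *;from cell import arm;import pickle
s=arm.observe();g=arm.get_image("wrist");pickle.dump((s,g),open("w4.pkl","wb"));print(s["position"],s["width"],s["ee_rot"])
cv2.imwrite("pics/w4.png",g["pixels"][:,:,::-1])
E
```

```text
[0.49089333 0.21716192 0.13055516] 0.4374511717584668 [-2.40197957e+00 -2.02424214e+00  2.38996057e-04]
```

View pics/w4.png

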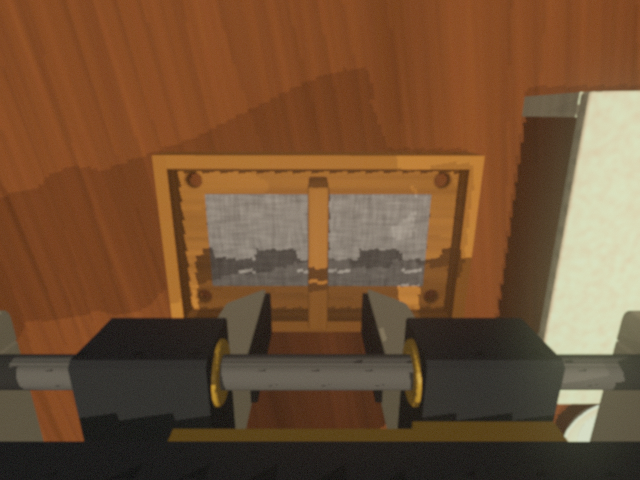

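The wrist view shows all four tray holes at about (195,180), (442,180), (205,296) and (430,296), with the grip wall upright at x≈318.

```bash
cat > holes.py <<'E'
from h import *
def blob(gray,c,r=13,dark=True):
    "sub-pixel centroid of the dark/bright spot near c, by Otsu in a small window"
    x,y=map(int,c);w=gray[y-r:y+r+1,x-r:x+r+1];w=cv2.GaussianBlur(w,(3,3),0)
    t,m=cv2.threshold(w,0,255,cv2.THRESH_OTSU|(cv2.THRESH_BINARY_INV if dark else 0))
    n,l,st,ce=cv2.connectedComponentsWithStats(m)
    i=min(range(1,n),key=lambda i:np.linalg.norm(ce[i]-r)-.02*st[i,4]);return ce[i]+[x-r,y-r],st[i,2:].tolist()
def tool(s,P):return R.from_rotvec(s["ee_rot"]).inv().apply(P-s["position"])
def fit(L,W):
    "centre and long-axis angle in tool frame from points at model coords L"
    L=np.asarray(L,float);W=np.asarray(W)[:,:2];a=(L-L.mean(0));b=W-W.mean(0)
    t=np.arctan2((a[:,0]*b[:,1]-a[:,1]*b[:,0]).sum(),(a*b).sum());M=np.array([[np.cos(t),-np.sin(t)],[np.sin(t),np.cos(t)]])
    c=W.mean(0)-M@L.mean(0);return c,t,np.linalg.norm((L@M.T+c)-W,axis=1)
E
python3 - <<'E'
from holes import *;import pickle
s,g=pickle.load(open("w4.pkl","rb"));G=cv2.cvtColor(g["pixels"],cv2.COLOR_RGB2GRAY)
px=[]
for c in [(195,180),(442,180),(205,296),(430,296)]:
    p,st=blob(G,c,10);px.append(p);print(np.round(p,1),st)
P=tool(s,ray(g,px,.008,s));print(P.round(4).tolist())
# model in tool axes: tool x ~ tray +y (sign of mirror irrelevant), tool y ~ tray x
L=[(.042,-.082),(.042,.082),(-.042,-.082),(-.042,.082)]
print(fit(L,P))
cv2.imwrite("pics/w4h.png",np.hstack([cv2.resize(G[y-16:y+16,x-16:x+16],(200,200)) for x,y in np.int32(px)]))
E
```

```text
[192.2 178.2] [16, 18, 242]
[442.5 178.5] [17, 19, 245]
[206.5 295.8] [19, 21, 375]
[430.5 296.1] [14, 14, 154]
[[0.0429, -0.0813, 0.1226], [0.0429, 0.0833, 0.1225], [-0.0422, -0.079, 0.1226], [-0.0422, 0.083, 0.1225]]
(array([0.00034427, 0.00150241]), np.float64(-0.0024268587966061964), array([0.00101072, 0.00033122, 0.00141907, 0.00093649]))
```

View pics/w4h.png

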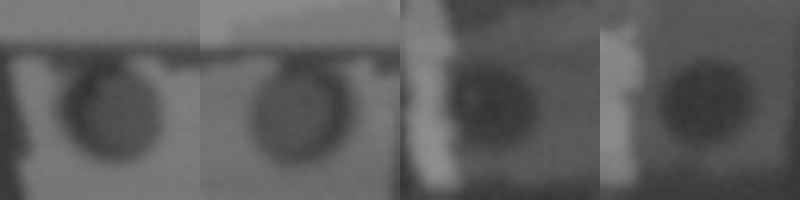

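The zoomed holes give refined centres of (193.9,180.1), (442.3,180.1), (204.9,295.8) and (431.3,296.2). Next I'll look at the case from the matching height, before taking the tray.

```bash
python3 - <<'E'
from holes import *;import pickle
s,g=pickle.load(open("w4.pkl","rb"))
P=tool(s,ray(g,[(193.9,180.1),(442.3,180.1),(204.9,295.8),(431.3,296.2)],.008,s));print(P.round(4).tolist())
L=[(.042,-.082),(.042,.082),(-.042,-.082),(-.042,.082)]
print(fit(L,P))
E
python3 plan.py .642 -.196 .192 8.6 .05
```

```text
[[0.0416, -0.0803, 0.1226], [0.0418, 0.0833, 0.1225], [-0.0422, -0.0802, 0.1226], [-0.0422, 0.0836, 0.1225]]
(array([-0.00024953,  0.00159519]), np.float64(-0.0007897290780319607), array([1.57449344e-04, 2.94141076e-04, 2.10982110e-04, 6.54973332e-05]))
[-0.0424, 0.0243, -0.0068, -0.0, -0.0, -0.0356],
[-0.0432, 0.0228, -0.0068, -0.0, -0.0, -0.0356],
[-0.044, 0.0212, -0.0068, -0.0, -0.0, -0.0356],
[-0.0447, 0.0197, -0.0068, -0.0, -0.0, -0.0356],
[-0.0454, 0.018, -0.0068, -0.0, -0.0, -0.0356],
[-0.046, 0.0164, -0.0068, -0.0, -0.0, -0.0356],
[-0.0466, 0.0148, -0.0068, -0.0, -0.0, -0.0356],
[-0.0471, 0.0131, -0.0068, -0.0, -0.0, -0.0356],
[-0.0475, 0.0114, -0.0068, -0.0, -0.0, -0.0356],
```

Call:
arm_command(
  targets=[
    [[-0.0424,0.0243,-0.0068,0,0,-0.0356],[-0.0432,0.0228,-0.0068,0,0,-0.0356],[-0.044,0.0212,-0.0068,0,0,-0.0356],[-0.0447,0.0197,-0.0068,0,0,-0.0356],[-0.0454,0.018,-0.0068,0,0,-0.0356],[-0.046,0.0164,-0.0068,0,0,-0.0356],[-0.0466,0.0148,-0.0068,0,0,-0.0356],[-0.0471,0.0131,-0.0068,0,0,-0.0356],[-0.0475,0.0114,-0.0068,0,0,-0.0356],[0,0,0,0,0,0]],
  ],
)

```text
clock: 8.15
position: [0.642, -0.2018, 0.1923]
ee_rot: [2.054, 2.373, -0.003]
force: [-0.6, 0.6, -0.2]
width: 0.434
gripper_force: 0.0
```

Call:
arm_command(
  targets=[
    [[0,0,0,0,0,0],[0,0,0,0,0,0],[0,0,0,0,0,0],[0,0,0,0,0,0]],
  ],
)

```text
clock: 8.65
position: [0.6422, -0.1955, 0.1918]
ee_rot: [-2.048, -2.382, -0.0]
force: [-0.6, 0.3, -0.2]
width: 0.437
gripper_force: 0.0
```

```bash
python3 - <<'E'
from h import *;from cell import arm;import pickle
s=arm.observe();g=arm.get_image("wrist");pickle.dump((s,g),open("w5.pkl","wb"));print(s["position"],s["width"],s["ee_rot"])
cv2.imwrite("pics/w5.png",g["pixels"][:,:,::-1])
E
```

```text
[ 0.64221181 -0.19553653  0.19179109] 0.4372321285258801 [-2.04838443e+00 -2.38186154e+00 -2.87396671e-04]
```

View pics/w5.png

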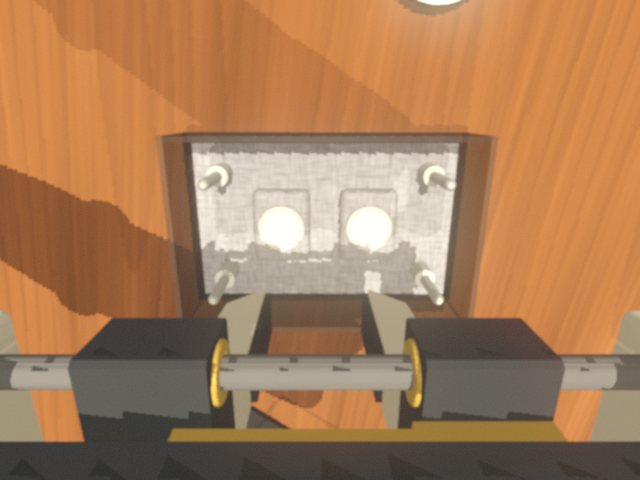

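The case view shows the pin tips at about (203,185), (452,184), (214,298) and (438,298), and the case sits nearly square to the tool. I'll zoom on the tips.

```bash
python3 - <<'E'
from h import *;import pickle
s,g=pickle.load(open("w5.pkl","rb"))
def c(x,y):return cv2.resize(g["pixels"][y-15:y+15,x-15:x+15,::-1],(300,300),interpolation=cv2.INTER_CUBIC)
cv2.imwrite("pics/w5p.png",np.vstack([np.hstack([c(207,182),c(447,182)]),np.hstack([c(217,292),c(435,292)])]))
E
```

```text
(no output)
```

View pics/w5p.png

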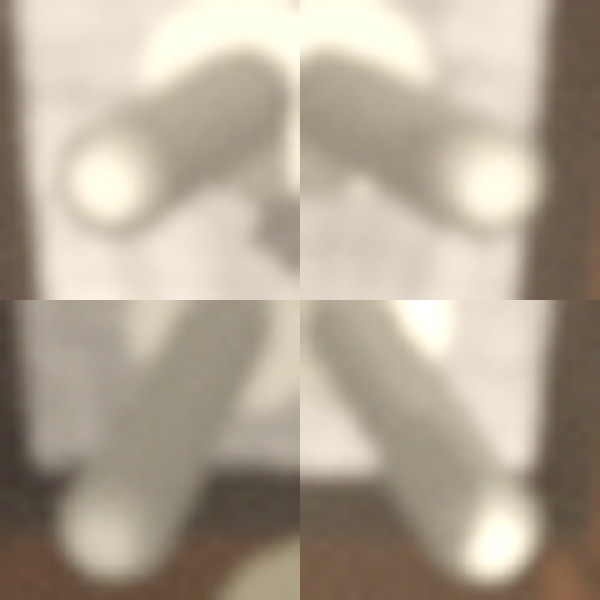

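The bright tip discs are at (202.1,184.7), (451.0,184.8), (212.0,300.2) and (439.0,300.5).

```bash
python3 - <<'E'
from holes import *;import pickle
L=[(.042,-.082),(.042,.082),(-.042,-.082),(-.042,.082)]
for f,h,px in(("w4.pkl",.008,[(193.4,179.6),(441.8,179.6),(204.4,295.3),(430.8,295.7)]),("w5.pkl",.070,[(202.1,184.7),(451.0,184.8),(212.0,300.2),(439.0,300.5)])):
    s,g=pickle.load(open(f,"rb"));P=tool(s,ray(g,px,h,s));c,t,r=fit(L,P);W=R.from_rotvec(s["ee_rot"])
    y=W.as_matrix()[:,1];yaw=np.degrees(np.arctan2(y[1],y[0]))
    print(f,P.round(4).tolist(),"c mm",c*1e3,"t deg",np.degrees(t),"res",r*1e3,"world c",W.apply(np.r_[c,0])[:2]+s["position"][:2],"long axis yaw",yaw-np.degrees(t))
E
python3 plan.py .4909 .2172 .1306 -9.8 .05
```

```text
w4.pkl [[0.042, -0.0806, 0.1226], [0.0421, 0.0829, 0.1225], [-0.0418, -0.0805, 0.1226], [-0.0418, 0.0832, 0.1225]] c mm [0.11358238 1.2490171 ] t deg -0.04052500889288593 res [0.21370994 0.31502442 0.24485466 0.07558789] world c [0.49214353 0.21706222] long axis yaw -9.7151738341314
w5.pkl [[0.0387, -0.075, 0.1218], [0.0388, 0.089, 0.1218], [-0.0453, -0.0751, 0.1218], [-0.0453, 0.0892, 0.1218]] c mm [-3.27621134  7.02074776] t deg -0.010114577733575382 res [0.02094728 0.06010701 0.17183821 0.15882731] world c [ 0.64964389 -0.19772484] long axis yaw 8.619508230439777
[0.0479, -0.0098, 0.0068, 0.0, -0.0, 0.0357],
[0.0475, -0.0115, 0.0068, 0.0, -0.0, 0.0357],
[0.0471, -0.0132, 0.0068, 0.0, -0.0, 0.0357],
[0.0466, -0.0148, 0.0068, 0.0, -0.0, 0.0357],
[0.046, -0.0165, 0.0068, 0.0, -0.0, 0.0357],
[0.0454, -0.0181, 0.0068, 0.0, -0.0, 0.0357],
[0.0447, -0.0197, 0.0068, 0.0, -0.0, 0.0357],
[0.044, -0.0213, 0.0068, 0.0, -0.0, 0.0357],
[0.0432, -0.0228, 0.0068, 0.0, -0.0, 0.0357],
```

Call:
arm_command(
  targets=[
    [[0.0479,-0.0098,0.0068,0,0,0.0357],[0.0475,-0.0115,0.0068,0,0,0.0357],[0.0471,-0.0132,0.0068,0,0,0.0357],[0.0466,-0.0148,0.0068,0,0,0.0357],[0.046,-0.0165,0.0068,0,0,0.0357],[0.0454,-0.0181,0.0068,0,0,0.0357],[0.0447,-0.0197,0.0068,0,0,0.0357],[0.044,-0.0213,0.0068,0,0,0.0357],[0.0432,-0.0228,0.0068,0,0,0.0357],[0,0,0,0,0,0]],
  ],
)

```text
clock: 9.95
position: [0.4889, 0.2215, 0.1299]
ee_rot: [-2.395, -2.03, 0.001]
force: [0.1, -0.9, 0.2]
width: 0.437
gripper_force: 0.0
```

Call:
arm_command(
  targets=[
    [[0,0,0,0,0,0],[0,0,0.02,0,0,0],[0,0,0.025,0,0,0],[0,0,0.025,0,0,0],[0,0,0.0176,0,0,0],[0,0,0.005,0,0,0],[0,0,0,0,0,0],[0,0,0,0,0,0]],
  ],
)

```text
clock: 10.95
position: [0.4917, 0.217, 0.0387]
ee_rot: [2.404, 2.022, 0.002]
force: [1.1, 0.7, 1.3]
width: 0.436
gripper_force: 0.0
```

Call:
arm_command(
  targets=[
    [[0,0,0,0,0,0],[0,0,0,0,0,0],[0,0,0,0,0,0],[0,0,0,0,0,0],[0,0,0,0,0,0]],
  ],
  jaw=0.0,
  newtons=20,
)

```text
clock: 11.58
position: [0.4912, 0.217, 0.0381]
ee_rot: [2.404, 2.022, 0.001]
force: [-0.4, -0.1, 3.1]
width: 0.129
gripper_force: 20.0
```

Gripped at 12 mm. I'll open, rise and re-measure the tray, which the jaws have now centred, so I know its exact offset in the hand.

Call:
arm_command(
  targets=[
    [[0,0,0,0,0,0],[0,0,0,0,0,0],[0,0,-0.02,0,0,0],[0,0,-0.03,0,0,0],[0,0,-0.03,0,0,0],[0,0,-0.0126,0,0,0],[0,0,0,0,0,0],[0,0,0,0,0,0],[0,0,0,0,0,0]],
  ],
  jaw=0.04,
)

```text
clock: 12.7
position: [0.4905, 0.2166, 0.1295]
ee_rot: [-2.404, -2.022, 0.003]
force: [0.5, -0.6, -0.2]
width: 0.439
gripper_force: 0.0
```

```bash
python3 - <<'E'
from holes import *;import pickle;from cell import arm
s=arm.observe();g=arm.get_image("wrist");pickle.dump((s,g),open("w6.pkl","wb"));print(s["position"],s["ee_rot"])
L=[(.042,-.082),(.042,.082),(-.042,-.082),(-.042,.082)]
# shift of each hole's patch against the first picture (template match with sub-pixel peak)
s0,g0=pickle.load(open("w4.pkl","rb"));G0,G=[cv2.cvtColor(k["pixels"],cv2.COLOR_RGB2GRAY).astype(np.float32) for k in(g0,g)]
px=[]
for u,v in [(193.4,179.6),(441.8,179.6),(204.4,295.3),(430.8,295.7)]:
    x,y=int(u),int(v);t=G0[y-9:y+10,x-9:x+10];w=G[y-19:y+20,x-19:x+20]
    m=cv2.matchTemplate(w,t,cv2.TM_CCOEFF_NORMED);_,q,_,(i,j)=cv2.minMaxLoc(m)
    sub=lambda a,b,c:(a-c)/(2*(a-2*b+c))
    d=np.array([i-10+sub(m[j,i-1],m[j,i],m[j,i+1]),j-10+sub(m[j-1,i],m[j,i],m[j+1,i])]);px.append(np.array([u,v])+d);print(d,q)
P=tool(s,ray(g,px,.008,s));c,t,r=fit(L,P);y=R.from_rotvec(s["ee_rot"]).as_matrix()[:,1]
print("c mm",c*1e3,"t deg",np.degrees(t),"res",r*1e3,"yaw",np.degrees(np.arctan2(y[1],y[0])))
E
```

```text
[0.49054732 0.21657723 0.12949968] [-2.40390747 -2.02230918  0.00285912]
[-0.9067007 -0.7169636] 0.9261803030967712
[-0.01331548 -0.8590952 ] 0.9666202068328857
[-0.7298764 -0.7404797] 0.9633397459983826
[ 0.39426944 -0.5706239 ] 0.959601104259491
c mm [0.95961646 1.01169299] t deg -0.07500145493294699 res [0.33967528 0.52145984 0.44019244 0.06771727] yaw -9.854984359877335
```

Call:
arm_command(
  targets=[
    [[0,0,0,0,0,0],[0,0,0,0,0,0]],
  ],
)

```text
clock: 13.0
position: [0.4911, 0.2168, 0.1303]
ee_rot: [-2.404, -2.022, 0.0]
force: [-0.3, -0.5, 1.1]
width: 0.439
gripper_force: 0.0
```

```bash
python3 - <<'E'
from holes import *;import pickle;from cell import arm
L=[(.042,-.082),(.042,.082),(-.042,-.082),(-.042,.082)]
s0,g0=pickle.load(open("w4.pkl","rb"));G0=cv2.cvtColor(g0["pixels"],cv2.COLOR_RGB2GRAY).astype(np.float32)
sub=lambda a,b,c:(a-c)/(2*(a-2*b+c))
for n in range(6):
    s=arm.observe();g=arm.get_image("wrist");G=cv2.cvtColor(g["pixels"],cv2.COLOR_RGB2GRAY).astype(np.float32);px=[]
    for u,v in [(193.4,179.6),(441.8,179.6),(204.4,295.3),(430.8,295.7)]:
        x,y=int(u),int(v);t=G0[y-9:y+10,x-9:x+10];w=G[y-19:y+20,x-19:x+20]
        m=cv2.matchTemplate(w,t,cv2.TM_CCOEFF_NORMED);_,q,_,(i,j)=cv2.minMaxLoc(m)
        px.append([u+i-10+sub(m[j,i-1],m[j,i],m[j,i+1]),v+j-10+sub(m[j-1,i],m[j,i],m[j+1,i])])
    P=tool(s,ray(g,px,.008,s));c,t,r=fit(L,P);y=R.from_rotvec(s["ee_rot"]).as_matrix()[:,1]
    print(s["position"].round(5),"c",(c*1e3).round(2),"t",np.degrees(t).round(3),"yaw",np.degrees(np.arctan2(y[1],y[0])).round(3),"px",np.mean(px,0).round(2))
E
```

```text
[0.49106 0.21681 0.13034] c [0.46 0.54] t -0.146 yaw -9.858 px [316.56 237.17]
[0.49111 0.21685 0.13042] c [0.29 0.47] t -0.166 yaw -9.855 px [316.46 237.37]
[0.49109 0.21687 0.13045] c [0.27 0.44] t -0.198 yaw -9.855 px [316.42 237.38]
[0.49113 0.21686 0.13051] c [0.28 0.43] t -0.195 yaw -9.853 px [316.4  237.34]
[0.49113 0.21688 0.13052] c [0.25 0.42] t -0.199 yaw -9.855 px [316.4  237.38]
[0.49113 0.21691 0.13056] c [0.22 0.42] t -0.171 yaw -9.849 px [316.38 237.4 ]
```

Call:
arm_command(
  targets=[
    [[0,0,0.02,0,0,0],[0,0,0.03,0,0,0],[0,0,0.025,0,0,0],[0,0,0.0126,0,0,0],[0,0,0.005,0,0,0],[0,0,0,0,0,0],[0,0,0,0,0,0],[0,0,0,0,0,0],[0,0,0,0,0,0]],
  ],
)

```text
clock: 14.42
position: [0.4913, 0.217, 0.0383]
ee_rot: [-2.404, -2.023, -0.001]
force: [-0.2, -0.4, -0.2]
width: 0.436
gripper_force: 0.0
```

Call:
arm_command(
  targets=[
    [[0,0,0,0,0,0],[0,0,0,0,0,0],[0,0,0,0,0,0],[0,0,0,0,0,0],[0,0,0,0,0,0]],
  ],
  jaw=0.0,
  newtons=45,
)

```text
clock: 15.05
position: [0.4911, 0.2169, 0.0379]
ee_rot: [2.404, 2.022, 0.0]
force: [0.7, -0.9, 0.5]
width: 0.127
gripper_force: 45.0
```

Call:
arm_command(
  targets=[
    [[0,0,-0.01,0,0,0],[0,0,-0.02,0,0,0],[0,0,-0.03,0,0,0],[0,0,-0.03,0,0,0],[0,0,-0.025,0,0,0],[0,0,-0.01,0,0,0],[0,0,0,0,0,0],[0,0,0,0,0,0],[0,0,0,0,0,0],[0,0,0,0,0,0]],
  ],
)

```text
clock: 16.3
position: [0.4909, 0.2167, 0.1624]
ee_rot: [-2.404, -2.022, 0.002]
force: [0.4, 0.0, -3.1]
width: 0.132
gripper_force: 45.0
```

```bash
python3 plan.py .6493 -.198 .16 8.5 .045
```

```text
[-0.0381, 0.0227, 0.0003, -0.0001, 0.0001, -0.032],
[-0.0388, 0.0215, 0.0002, -0.0001, 0.0001, -0.032],
[-0.0395, 0.0202, 0.0002, -0.0001, 0.0001, -0.032],
[-0.0401, 0.0189, 0.0002, -0.0001, 0.0001, -0.032],
[-0.0407, 0.0176, 0.0002, -0.0001, 0.0001, -0.032],
[-0.0413, 0.0163, 0.0002, -0.0001, 0.0001, -0.032],
[-0.0418, 0.015, 0.0002, -0.0001, 0.0001, -0.032],
[-0.0422, 0.0137, 0.0002, -0.0001, 0.0001, -0.032],
[-0.0427, 0.0123, 0.0002, -0.0001, 0.0001, -0.032],
[-0.043, 0.0109, 0.0002, -0.0001, 0.0001, -0.032],
```

Grasped at the same horizontal pose and lifted. The load is about 3 N. I'll carry it over the case.

Call:
arm_command(
  targets=[
    [[-0.0381,0.0227,0,0,0,-0.032],[-0.0388,0.0215,0,0,0,-0.032],[-0.0395,0.0202,0,0,0,-0.032],[-0.0401,0.0189,0,0,0,-0.032],[-0.0407,0.0176,0,0,0,-0.032],[-0.0413,0.0163,0,0,0,-0.032],[-0.0418,0.015,0,0,0,-0.032],[-0.0422,0.0137,0,0,0,-0.032],[-0.0427,0.0123,0,0,0,-0.032],[-0.043,0.0109,0,0,0,-0.032]],
  ],
)

```text
clock: 17.55
position: [0.6497, -0.1989, 0.1623]
ee_rot: [-2.049, -2.38, 0.0]
force: [1.0, -0.2, -3.6]
width: 0.129
gripper_force: 45.0
```

Call:
arm_command(
  targets=[
    [[0,0,0,0,0,0],[0,0,0.015,0,0,0],[0,0,0.02,0,0,0],[0,0,0.008,0,0,0],[0,0,0,0,0,0],[0,0,0,0,0,0],[0,0,0,0,0,0],[0,0,0,0,0,0],[0,0,0,0,0,0]],
  ],
)

```text
clock: 18.68
position: [0.6495, -0.1977, 0.1202]
ee_rot: [2.051, 2.379, 0.0]
force: [0.6, 0.5, -2.6]
width: 0.127
gripper_force: 45.0
```

```bash
python3 - <<'E'
from holes import *;from cell import arm;import pickle
for n in range(2):
    s=arm.observe();g=arm.get_image("wrist");pickle.dump((s,g),open("w7.pkl","wb"));print(s["position"].round(5),s["ee_rot"].round(4),s["force"].round(1))
E
python3 plan.py .6493 -.198 .118 8.5 .045
```

```text
[ 0.64948 -0.19772  0.12015] [2.0510e+00 2.3794e+00 3.0000e-04] [ 0.6  0.5 -2.6]
[ 0.6495  -0.19769  0.1201 ] [2.0509e+00 2.3794e+00 3.0000e-04] [ 0.6 -0.6 -3. ]
[-0.0003, -0.0002, 0.0021, 0.0002, 0.0, -0.0003],
```

Call:
arm_command(
  targets=[
    [[-0.0003,-0.0002,0.004,0,0,0],[0,0,0.004,0,0,0],[0,0,0.003,0,0,0],[0,0,0.003,0,0,0],[0,0,0.002,0,0,0],[0,0,0.002,0,0,0],[0,0,0,0,0,0]],
  ],
)

```text
clock: 19.65
position: [0.6492, -0.1979, 0.1018]
ee_rot: [-2.051, -2.379, 0.0]
force: [-0.2, 0.1, -3.9]
width: 0.128
gripper_force: 45.0
```

The underside is at 64 mm, past the pin tapers, and there's no upward force, so the pins are in the holes.

Call:
arm_command(
  targets=[
    [[0,0,0.003,0,0,0],[0,0,0.004,0,0,0],[0,0,0.004,0,0,0],[0,0,0.004,0,0,0],[0,0,0.003,0,0,0],[0,0,0,0,0,0]],
  ],
)

```text
clock: 20.4
position: [0.6491, -0.1979, 0.0836]
ee_rot: [-2.051, -2.379, 0.0]
force: [0.1, 0.5, -3.0]
width: 0.127
gripper_force: 45.0
```

Call:
arm_command(
  targets=[
    [[0,0,0.003,0,0,0],[0,0,0.004,0,0,0],[0,0,0.003,0,0,0],[0,0,0.002,0,0,0],[0,0,0,0,0,0],[0,0,0,0,0,0]],
  ],
)

```text
clock: 21.15
position: [0.6494, -0.198, 0.072]
ee_rot: [2.051, 2.38, 0.0]
force: [-0.3, 0.1, -3.5]
width: 0.124
gripper_force: 45.0
```

Call:
arm_command(
  targets=[
    [[0,0,0.0015,0,0,0],[0,0,0.0015,0,0,0],[0,0,0.001,0,0,0],[0,0,0.0005,0,0,0],[0,0,0,0,0,0],[0,0,0,0,0,0]],
  ],
)

```text
clock: 21.9
position: [0.6492, -0.1979, 0.068]
ee_rot: [-2.051, -2.38, -0.001]
force: [-3.6, 1.4, 4.8]
width: 0.125
gripper_force: 45.0
```

Call:
arm_command(
  targets=[
    [[0,0,0.0005,0,0,0],[0,0,0.0004,0,0,0],[0,0,0,0,0,0],[0,0,0,0,0,0]],
  ],
)

```text
clock: 22.4
position: [0.6492, -0.1979, 0.0679]
ee_rot: [2.051, 2.38, 0.001]
force: [-6.5, 2.8, 13.4]
width: 0.129
gripper_force: 45.0
```

It stops firmly at the expected seated height of 67.9 mm. I'll ease off slightly, open, and rise straight up.

Call:
arm_command(
  targets=[
    [[0,0,-0.0007,0,0,0],[0,0,0,0,0,0]],
  ],
)

```text
clock: 22.65
position: [0.6492, -0.1979, 0.068]
ee_rot: [2.051, 2.38, 0.001]
force: [-4.9, 1.9, 9.1]
width: 0.126
gripper_force: 45.0
```

Call:
arm_command(
  targets=[
    [[0,0,0,0,0,0],[0,0,0,0,0,0],[0,0,0,0,0,0],[0,0,-0.015,0,0,0],[0,0,-0.03,0,0,0],[0,0,-0.04,0,0,0],[0,0,-0.035,0,0,0],[0,0,0,0,0,0],[0,0,0,0,0,0],[0,0,0,0,0,0]],
  ],
  jaw=0.04,
)

```text
clock: 23.9
position: [0.6487, -0.1977, 0.1863]
ee_rot: [-2.05, -2.378, 0.001]
force: [-0.6, -0.5, -0.3]
width: 0.437
gripper_force: 0.0
```

```bash
python3 - <<'E'
from holes import *;from cell import arm
s=arm.observe();g=arm.get_image("wrist");C=cloud(g,s);a=np.radians(8.6);c=np.array([.6496,-.1977])
d=C[...,:2]-c;X=d[...,0]*np.cos(a)+d[...,1]*np.sin(a);Y=-d[...,0]*np.sin(a)+d[...,1]*np.cos(a);Z=C[...,2]
print(s["position"],s["width"],s["force"])
def q(n,m):print(n,m.sum(),np.round(np.percentile(Z[m],[10,50,90]),4) if m.any() else "")
for sx in(-1,1):
    q(f"rim x{sx} y>0",(abs(X-sx*.096)<.0025)&(abs(Y-.015)<.03)&(Z>.03)); q(f"floor x{sx}",(abs(X-sx*.045)<.02)&(abs(Y-.01)<.025)&(Z>.0))
q("grip",(abs(X)<.004)&(abs(Y-.015)<.025)); q("rim y+",(abs(Y-.056)<.002)&(abs(X)<.08))
for sx in(-1,1):
  for sy in(-1,1): q(f"pin {sx}{sy}",(np.hypot(X-sx*.082,Y-sy*.042)<.005)&(Z>.045))
t=arm.get_image("top");I=t["pixels"].astype(int)
for n,b,h in(("ring",(290,190,330,230),.016),("cup",(295,265,330,300),.05)):
    k=np.zeros((480,640),bool);k[b[1]:b[3],b[0]:b[2]]=1
    print(n,np.round(cv2.minAreaRect(ray(t,big((I.min(2)>110)&k),h)[:,:2].astype(np.float32))[0],4))
E
```

```text
[ 0.64867944 -0.19765724  0.18626142] 0.43699003266069564 [-0.56350241 -0.47152416 -0.28256557]
rim x-1 y>0 591 [0.0555 0.0564 0.0572]
floor x-1 22003 [0.0393 0.2572 0.272 ]
rim x1 y>0 591 [0.0552 0.0561 0.0568]
floor x1 21960 [0.0392 0.2572 0.2718]
grip 4466 [0.0803 0.2591 0.2725]
rim y+ 1458 [0.0554 0.0562 0.0571]
pin -1-1 252 [0.0489 0.0629 0.0701]
pin -11 243 [0.0493 0.0666 0.0702]
pin 1-1 248 [0.0485 0.063  0.0698]
pin 11 239 [0.0506 0.0668 0.0701]
ring [0.6943 0.0102]
cup [0.4924 0.0061]
```

The rim is at 56 mm (30 + 26) on the sides measured, all four pins stand through the holes, the cup and ring tray haven't moved, and the hand is clear.

```bash
python3 -c "
from cell import arm
print(arm.sign_off())"
```

```text
the job is handed in; nothing more can be done
None
```

The tray was drawn out and set down clear of the riser, then regripped and seated fully home on all four posts in the case; I released it and handed the job in at about 24 s, and the cup and ring tray had not moved.

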